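Put the seasoning shaker back in the third lane

TASK

Close the fingers and run the fingertips lightly along the top of the rack's sprung rail, starting at the end post that carries the black ball and touching the rail over the first, the second and then the third gap. Then push the seasoning shaker that stands on the open table in front of the rack across the table into that third gap, until all of it is inside the gap, upright; never lift it or tip it over, and leave everything else where it stands.

Things in the scene. Friction and masses are not known exactly. Their poses are not given: they have to be found in the camera images.
- rack: dark steel lane rack fixed to the table, yaw varies: 7 upright dividers 4 mm thick, 50 mm high, 66 mm between centres, make 6 gaps with the table as floor. Origin: on the table under the rail's middle; x points into the gaps, away from the robot; y along the rail; z up. Gap centres at y = +-33, +-99, +-165 mm. End posts 14 mm square, 100 mm high, at x = 0, y = +-215 mm
- mouth (a point): on the table at the front of the gaps, in the rack's middle (rack x = -80 mm): the front ends of the dividers, which are 8 mm round noses. The gaps' back plate (22 mm high) is 95 mm farther in; a shaker need not reach it. All of a shaker is inside when its centre is 25 mm or more beyond the front ends
- rail_mid (a point): top of the middle of the rail: level aluminium round bar 10 mm thick, 414 mm long, between the end posts, above the dividers at the rack's x = 0, along its y; top 83 mm above the table. On springs: begins to sink at about 2 N, meets its stop 8 mm lower at about 8 N, rises again by itself; more than 25 N is a fault
- finial: black ball 30 mm across on one end post (the other has a flat square cap); gaps are counted from it; at the rack's +y or -y end, changing from run to run. Origin: middle of the post's top, 100 mm above the table; ball centre 20 mm above it; axes parallel to the rack's. Centres of the first three gaps: 50, 116, 182 mm from it along the rail; the third is always empty
- shaker_mid (a point): centre, half-way up (30 mm), of the task's seasoning shaker: upright white plastic cylinder 50 mm across and 60 mm high with a low steel lid; the only one standing on the open table between the robot and the rack; 0.15 to 0.31 kg, slides on its flat base
- parked_a_mid (a point): bystander, loose: centre of another seasoning shaker: upright white plastic cylinder 50 mm across and 60 mm high with a low steel lid, standing in an outer gap of the rack
- parked_b_mid (a point): bystander, loose: centre of another seasoning shaker: upright white plastic cylinder 50 mm across and 60 mm high with a low steel lid, standing in an outer gap of the rack
- parked_c_mid (a point): bystander, loose: centre of another seasoning shaker: upright white plastic cylinder 50 mm across and 60 mm high with a low steel lid, standing in an outer gap of the rack
- bowl_rim (a point): bystander, loose: centre of the mouth of a steel bowl, 130 mm across, 60 mm high, at the left side
- squeeze: bystander, loose: clear squeeze bottle 56 mm across, 170 mm high, behind the rack; origin at its base
- turner_grip (a point): bystander, loose: handle of a turner (spatula) 260 mm long lying at the right side
- cup_rim (a point): bystander, loose: centre of the mouth of a grey cup 80 mm across, 90 mm high, behind the rack
Things that resemble listed ones, but are neither listed nor needed, are in the scene too. Leave any orange or red look-alike of the part that bears shaker_mid alone.

How it is judged:
By the outcome, as a careful person would: the job done as asked, in the order asked, and still so for the second after the job is handed in, with the robot touching nothing.
It also fails if it takes over 64 s, if anything falls off the work surface, if the arm or the gripper's body presses on something with over 40 N, if the wrist force passes 120 N, or if a joint passes its speed limit or range.

ROBOT

A 6-joint arm with a two-finger parallel gripper is mounted at the origin on the work surface. World frame = base frame: x ahead of the robot, y to its left, z up, the work surface at z = 0. Lengths are in m, angles in rad, forces in N, time in s.
With the tool pointing down it reaches from about 0.375 to 0.975 m from the base axis. Payload 3.8 kg.
Tool frame: the origin (TCP) lies on the mounting face of the last link; the fingertips stand 173 mm ahead of it and the grasp point (between the pads) lies arm.hold_point_z ahead of it (arm.hold_point_z is the distance from the TCP to the grasp point, in m); z points along the fingers, y is the direction in which the jaws open and shut (so a half turn about z gives the same grasp; the last joint's range is limited). The gripper opens to 85 mm and grips with 20 to 120 N. Pads are 22 mm wide; open, the fingers measure 114 mm over their backs; the gripper's body (76 mm by 85 mm) begins 54 mm behind the grasp point. The pads swing forward as they close: fully open they stand 13 mm farther back than shut.
Start: joints at [1.253, 0.264, 1.604, -0, 1.274, -0.037], TCP at [0.187, 0.649, 0.405] pointing down, gripper open.
Joint ranges: [-2.63, 2.63], [-0.94, 2.18], [0.31, 2.57], [-1.31, 4.45], [0, 2.66], [-2.55, 2.55]. Speed limits (rad/s): [2.57, 2.57, 3.14, 3.14, 3.14, 3.14].

INTERFACE

Orientations are given as a rotation vector (axis times angle).
In Python, from rig import arm gives the robot as it stands. The module is installed in compiled form; this text tells all that it offers.
- The arm moves only by the shell command python3 -m jog 'ROWS' [OPENING] [FORCE]. ROWS is JSON, a list of rows, each a list of 6 numbers: the shift along the world's x, y, z as a fraction of full scale, then the turn, a rotation vector about the world's x, y, z as a fraction of full scale. A call has 1 to 12 rows; each row is the pose to reach, as a shift and turn from the pose commanded when the call began; what a row does not reach only later rows make up. Full scale, the value 1, is 0.1 m for a shift and 90 degrees for a turn. A row lasts 1/8 s, in which the tool goes at most 62.5 mm and 10.7 degrees, less where a joint would pass 70% of its speed; a pose out of reach is approached as far as the arm can. A call with a number of a shift or a turn outside -1 to 1 is refused whole. A call with a gripper value outside its range is refused whole. OPENING is the opening, from 0 (shut) to 1 (fully open), set as the call begins (- or left out, the last holds). The fingers move at their own pace and stop on an object; FORCE is the grip in N (left out, the last holds). Time passes only in rows, so rows that repeat a pose let the fingers close. It gives the time, the measured TCP pose, the force and the opening at its end, in the units of the state.
- arm.observe(): the state, without advancing time (a new reading comes with each control period).
- arm.snapshot(name): name is "side" or "top" or "wrist"; returns a dict with "img" (420x560x3 uint8, red, green, blue), "range_z" (420x560 float32, m along the optical axis (not along the pixel's ray), 0 where there is no reading), "camera_matrix" (3x3 intrinsics, pixels), "origin" and "attitude" of the camera in the world. Camera axes: x right, y down, z forward; pixel columns grow to the right and rows downward; lengths in m; the calibration is good to about 2 mm. The wrist camera is an equidistant fisheye: a pixel r from the principal point sees the ray r / f radians off the axis. A picture is of the moment at which its call begins.
- arm.sign_off(): hands the job in, once; it reports no verdict.
Trained networks look in a picture, given as the dict that the camera call returned (one of the last four; its "shot" number tells which), for a name from the list of things; names that differ only in an ending like _2 or _b are one class to them, and where a whole thing is asked for, a point or a joint stands for the part that bears it (a point fixed in the world has none). Each returns a list of dicts, best first, with "conf" (0 to 1); they miss things now and then, are a little off and sometimes report something else, mostly with a low value. They report only what shows in the picture. A call takes as long as a camera call. They do not tell look-alikes from the thing itself.
- arm.cut_out(thing, picture): "mask" (420x560 bool, what is visible of it) and "bbox" ([left, top, width, height] in pixels, round what is visible of it).
The state is a dict: "time": time; "qpos": joint angles; "qd": joint speeds; "joint_efforts": joint torques, N m; "ee_pos": TCP position; "ee_rot": TCP orientation; "wrist_force": force on the tool from outside, world axes, zero at the start; "moment": the same for the moment, N m; "width": finger opening in m.
Only numpy, scipy, OpenCV 4.12 (cv2) and the standard library are available. Lean on these libraries where they do the work, as an engineer would, in place of code of your own. Each camera call takes 0.05 s, during which the arm holds its last target.

## Working session

There is one attempt and no reset: what is moved stays moved. The work goes in short steps, Python scripts to look and compute and a shell command to move; the robot and the scene stay as the last step left them, time stands still between calls to the robot, and variables do not carry over. Pictures are saved under pics/ and viewed, and the job is handed in when it is done.

```bash
mkdir -p pics; cat > h.py <<'E'
from rig import arm
import numpy as np, cv2
from scipy.spatial.transform import Rotation as R
def rot(a):
    a=np.array(a,float)
    return a if a.shape==(3,3) else R.from_rotvec(a).as_matrix() if a.size==3 else R.from_quat(a).as_matrix()
def pts(p,mask):
    K=np.array(p["camera_matrix"]);v,u=np.nonzero(mask&(p["range_z"]>0));z=p["range_z"][v,u]
    c=np.stack([(u-K[0,2])/K[0,0]*z,(v-K[1,2])/K[1,1]*z,z],1)
    return c@rot(p["attitude"]).T+np.array(p["origin"])
def proj(p,P):
    K=np.array(p["camera_matrix"]);c=(np.atleast_2d(P)-p["origin"])@rot(p["attitude"])
    return c[:,:2]/c[:,2:]*[K[0,0],K[1,1]]+K[:2,2]
def save(p,n): cv2.imwrite("pics/"+n+".png",p["img"][:,:,::-1])
E
python3 - <<'E'
from h import *
s=arm.observe();print({k:np.round(v,3).tolist() for k,v in s.items()},arm.hold_point_z)
for n in("top","side"):
    p=arm.snapshot(n);save(p,n+"0");print(n,np.round(p["origin"],3),np.round(p["attitude"],3),p["camera_matrix"])
    for t in("rack","finial","shaker_mid","rail_mid","bowl_rim","squeeze"):
        for r in arm.cut_out(t,p):
            m=r["mask"];q=pts(p,m)
            print(t,round(r["conf"],2),r["bbox"],np.round(np.median(q,0),3) if len(q) else None,np.round(np.percentile(q,[2,98],axis=0),3).tolist() if len(q) else None)
E
```

```text
{'time': 0.0, 'qpos': [1.253, 0.265, 1.605, -0.0, 1.274, -0.037], 'qd': [0.002, 0.001, -0.0, -0.0, 0.0, -0.001], 'joint_efforts': [0.0, -51.511, -36.732, 0.0, 0.012, -0.0], 'ee_pos': [0.187, 0.648, 0.403], 'ee_rot': [-0.44, -3.11, 0.003], 'wrist_force': [-0.214, -0.286, -0.075], 'moment': [-0.005, -0.007, -0.058], 'width': 0.085} 0.1547
top [0.258 0.02  1.39 ] [-1.996  2.218 -0.238] [[501.33055953   0.         277.72345713]
 [  0.         501.33055953 207.96080955]
 [  0.           0.           1.        ]]
rack 0.71 [194.1, 159.6, 163.2, 56.8] [ 0.641 -0.071  0.049] [[0.571, -0.233, -0.001], [0.673, 0.224, 0.086]]
rack 0.55 [234.4, 119.5, 21.6, 34.6] [0.745 0.07  0.11 ] [[0.733, 0.047, 0.01], [0.77, 0.094, 0.172]]
shaker_mid 0.89 [261.8, 235.2, 21.3, 24.3] [0.454 0.025 0.058] [[0.435, 0.002, 0.001], [0.479, 0.046, 0.065]]
shaker_mid 0.82 [227.4, 282.7, 17.9, 20.5] [0.337 0.123 0.059] [[0.317, 0.102, 0.051], [0.359, 0.146, 0.066]]
shaker_mid 0.77 [298.3, 253.6, 19.1, 17.5] [ 0.393 -0.069  0.058] [[0.371, -0.093, 0.015], [0.417, -0.048, 0.065]]
rail_mid 0.58 [201.2, 158.1, 146.4, 26.6
[... 862 characters left out ...]
0.437, -0.005, -0.0], [0.484, 0.039, 0.06]]
shaker_mid 0.55 [201.9, 201.6, 15.7, 21.6] [0.341 0.103 0.038] [[0.317, 0.094, 0.001], [0.364, 0.133, 0.061]]
rail_mid 0.7 [286.3, 189.5, 14.8, 8.4] [0.611 0.139 0.056] [[0.591, 0.125, 0.044], [0.632, 0.161, 0.061]]
rail_mid 0.64 [273.4, 173.8, 79.7, 106.2] [ 0.629 -0.078  0.031] [[0.565, -0.241, -0.001], [0.685, 0.196, 0.084]]
rail_mid 0.53 [297.7, 180.0, 41.1, 66.5] [ 0.651 -0.05   0.081] [[0.633, -0.195, 0.076], [0.664, 0.165, 0.084]]
bowl_rim 0.97 [232.8, 157.4, 33.2, 26.1] [0.491 0.41  0.04 ] [[0.433, 0.322, -0.001], [0.548, 0.459, 0.06]]
squeeze 0.68 [334.4, 165.2, 20.2, 52.2] [0.755 0.049 0.081] [[0.734, 0.039, 0.008], [0.784, 0.075, 0.168]]
```

```bash
python3 - <<'E'
import cv2
a=cv2.imread("pics/top0.png");cv2.imwrite("pics/top0c.png",cv2.resize(a[100:320,180:400],None,fx=2.7,fy=2.7,interpolation=cv2.INTER_CUBIC))
a=cv2.imread("pics/side0.png");cv2.imwrite("pics/side0c.png",cv2.resize(a[150:300,180:380],None,fx=4,fy=4,interpolation=cv2.INTER_CUBIC))
E
```

```text
(no output)
```

View pics/top0c.png

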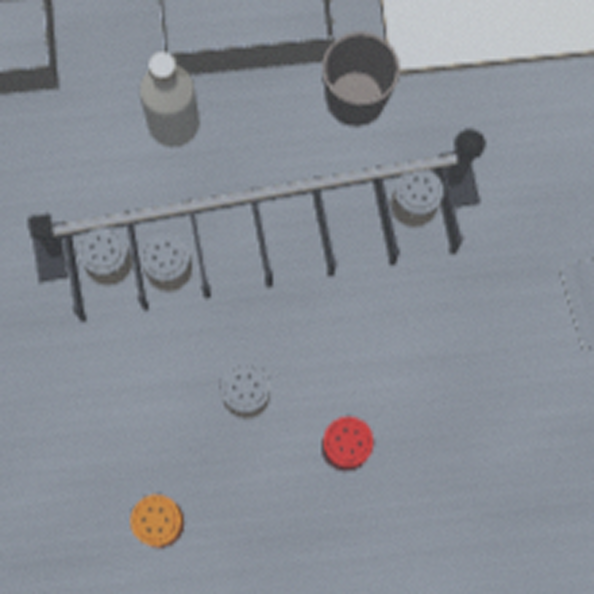

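View pics/side0c.png

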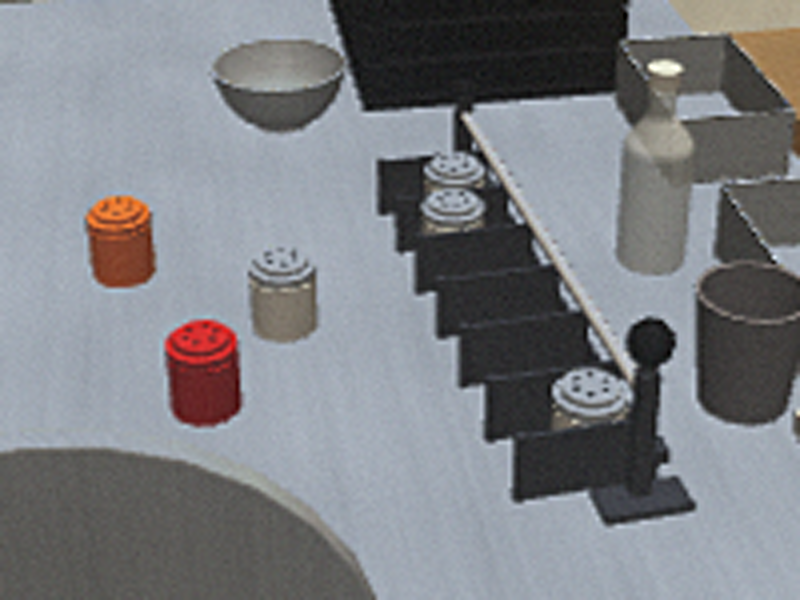

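View pics/top0.png

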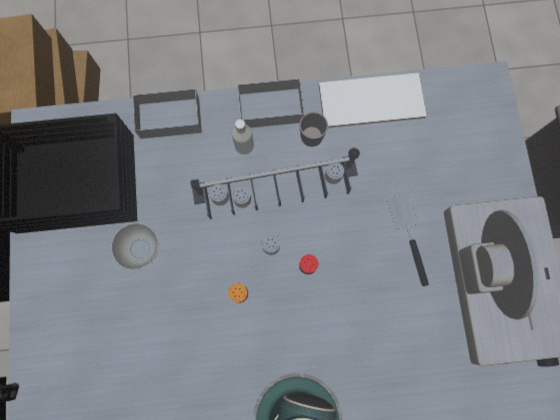

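The rack's ball is at its right (-y) end, crop pixel (468,143). The white shaker stands at crop pixel (245,388). The orange and red ones are look-alikes. Gap 3 from the ball is empty. Next I fit the rack geometry.

```bash
python3 - <<'E'
from h import *
for n in("top","side"):
    p=arm.snapshot(n)
    allq=pts(p,np.ones((420,560),bool))
    # ball, posts, rail
    def box(q,lo,hi): return q[np.all((q>lo)&(q<hi),axis=1)]
    b=box(allq,[.6,-.28,.102],[.72,-.15,.15]); print(n,"ball",len(b),b.mean(0).round(4),b.min(0).round(3),b.max(0).round(3))
    c=box(allq,[.57,.17,.09],[.68,.27,.12]); print("cap",len(c),c.mean(0).round(4) if len(c) else None)
    r=box(allq,[.6,-.19,.076],[.70,.18,.09])
    k=np.polyfit(r[:,1],r[:,0],1)
    for _ in range(5):
        e=np.abs(r[:,0]-np.polyval(k,r[:,1]));r=r[e<.007];k=np.polyfit(r[:,1],r[:,0],1)
    print("rail",len(r),k,np.degrees(np.arctan(-k[0])),"z",np.median(r[:,2]),np.percentile(r[:,2],95))
    img=p["img"].astype(int)
    for t in("shaker_mid",):
        for m in arm.cut_out(t,p):
            q=pts(p,m["mask"]);q=q[q[:,2]>.05]
            if n=="top" and len(q): print(m["bbox"],"circle",np.round(cv2.minEnclosingCircle(q[:,:2].astype(np.float32))[0],4),q.mean(0).round(4))
    # ball circle via rays: mask
    for m in arm.cut_out("finial",p): print("fin",m["conf"],m["bbox"])
    # divider tips: points 0.03<z<.055
    d=box(allq,[.53,-.26,.043],[.60,.24,.056])
    print("div n",len(d))
    np.save(n+"d.npy",d)
E
```

```text
top ball 99 [ 0.6631 -0.218   0.1294] [ 0.651 -0.232  0.116] [ 0.681 -0.205  0.14 ]
cap 71 [0.6321 0.2083 0.1052]
rail 486 [-0.07907422  0.64781179] 4.521211288403785 z 0.08243233403433092 0.08701622268622494
[261.3, 233.4, 19.6, 25.4] circle [0.4593 0.0245] [0.4589 0.0238 0.0582]
[226.8, 278.7, 18.6, 23.6] circle [0.3385 0.1245] [0.3381 0.124  0.0587]
[298.1, 257.4, 21.8, 14.2] circle [ 0.3936 -0.0714] [ 0.3941 -0.0707  0.0585]
fin 0.46 [350.5, 146.4, 9.2, 13.8]
div n 226
side ball 124 [ 0.6638 -0.2306  0.1239] [ 0.65  -0.24   0.102] [ 0.68  -0.216  0.135]
cap 37 [0.6328 0.201  0.1013]
rail 244 [-0.07863733  0.64723654] 4.496333928516942 z 0.08107538052957652 0.08340975268519771
div n 222
```

```bash
python3 - <<'E'
from h import *
o=np.array([.6478,-.0055]);th=np.radians(4.5);ex=np.array([np.cos(th),np.sin(th)]);ey=np.array([-ex[1],ex[0]])
for n in("top","side"):
    d=np.load(n+"d.npy")[:,:2]-o; a=d@ex;b=d@ey
    print(n,"minx",np.percentile(a,[0,2,5]))
    for k in range(7):
        y=-.198+.066*k;s=abs(b-y)<.012
        print(k,s.sum(),(b[s]-y).mean().round(4) if s.any() else None, a[s].min().round(4) if s.any() else None)
def W(x,y): return np.round(o+x*ex+y*ey,4)
print("post",W(0,-.215),"gaps",[W(0,y) for y in(-.2,-.165,-.099,-.033)])
print("mouth3",W(-.08,-.033),"goal",W(-.045,-.033))
s=np.array([.4587,.0243])-o;print("shaker rack",s@ex,s@ey)
p=arm.snapshot("top");save(p,"t")
img=cv2.resize(p["img"][:,:,::-1],None,fx=3,fy=3)
for x,y,z in[(-.08,-.198+.066*k,.05) for k in range(7)]+[(0,-.207,.083),(0,.207,.083),(0,-.215,.12),(0,-.033,.083)]:
    u=proj(p,np.r_[W(x,y),z])[0];cv2.circle(img,tuple(np.round(u*3+1).astype(int)),3,(0,0,255),1)
cv2.imwrite("pics/ov.png",img[330:780,540:1140])
E
```

```text
top minx [-0.07900181 -0.07808526 -0.07758672]
0 10 0.0004 -0.0779
1 17 0.0001 -0.079
2 19 -0.0 -0.0784
3 23 -0.0001 -0.0779
4 19 0.0006 -0.079
5 28 -0.0024 -0.0788
6 33 -0.0007 -0.0776
side minx [-0.078573   -0.07764313 -0.07663298]
0 21 -0.0044 -0.0782
1 20 -0.0043 -0.078
2 21 -0.0048 -0.0765
3 27 -0.0049 -0.0771
4 42 -0.0001 -0.0786
5 21 -0.004 -0.076
6 28 -0.005 -0.0767
post [ 0.6647 -0.2198] gaps [array([ 0.6635, -0.2049]), array([ 0.6607, -0.17  ]), array([ 0.6556, -0.1042]), array([ 0.6504, -0.0384])]
mouth3 [ 0.5706 -0.0447] goal [ 0.6055 -0.0419]
shaker rack -0.18617898675624475 0.044544751547382695
```

View pics/ov.png

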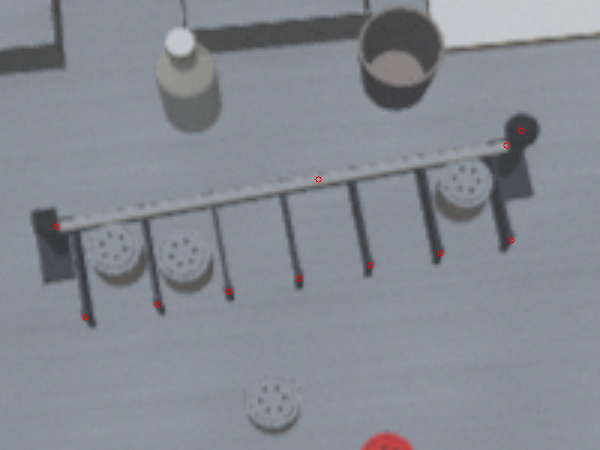

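Geometry fits (overlay dots sit on the noses and the rail ends). Yaw is 4.5°, origin (0.648,-0.0055), and the ball end is at -y. I shut the fingers, align the jaws with the rail and travel over.

```bash
python3 -m jog '[[0.3,-0.5,0,0,0,0.11],[0.59,-1,0,0,0,0.229],[0.59,-1,0,0,0,0.229]]' 0 20; python3 -m jog '[[0.3,-0.5,0,0,0,0],[0.59,-1,0,0,0,0]]';python3 -m jog '[[0.3,-0.5,0,0,0,0],[0.59,-1,0,0,0,0]]'; python3 -m jog '[[0.3,-0.5,0,0,0,0],[0.59,-1,0,0,0,0]]'
```

```text
time: 1.42
ee_pos: [0.2475, 0.5458, 0.4046]
ee_rot: [-0.12, 3.139, -0.002]
wrist_force: [-0.1, 0.9, -0.1]
width: 0.0325
time: 1.68
ee_pos: [0.3053, 0.4485, 0.405]
ee_rot: [-0.124, 3.139, 0.002]
wrist_force: [1.7, -0.6, -0.1]
width: -0.0003
time: 1.92
ee_pos: [0.3647, 0.3479, 0.4052]
ee_rot: [-0.123, 3.138, 0.002]
wrist_force: [0.4, -0.4, 0.4]
width: 0.0
time: 2.17
ee_pos: [0.4239, 0.2478, 0.4053]
ee_rot: [-0.123, 3.138, 0.002]
wrist_force: [0.9, 0.9, 0.6]
width: 0.0
```

```bash
python3 -m jog '[[0.3,-0.5,0,0,0,0],[0.59,-1,0,0,0,0]]'; python3 -m jog '[[0.3,-0.5,0,0,0,0],[0.59,-1,0,0,0,0]]';python3 -m jog '[[0.3,-0.5,0,0,0,0],[0.59,-1,0,0,0,0]]'; python3 -m jog '[[0.3,-0.5,0,0,0,0],[0.59,-1,0,0,0,0],[0.61,-1,-0.3,0,0,0],[0.61,-1,-0.6,0,0,0],[0.61,-1,-0.6,0,0,0]]'
```

```text
time: 2.42
ee_pos: [0.4832, 0.1477, 0.4053]
ee_rot: [-0.122, 3.138, 0.002]
wrist_force: [0.4, 0.4, -1.0]
width: 0.0002
time: 2.68
ee_pos: [0.5424, 0.0475, 0.4053]
ee_rot: [-0.122, 3.138, 0.001]
wrist_force: [0.5, 0.1, -0.6]
width: 0.0001
time: 2.92
ee_pos: [0.6016, -0.0525, 0.4051]
ee_rot: [-0.122, 3.138, 0.001]
wrist_force: [-0.1, 0.2, 0.6]
width: -0.0004
time: 3.55
ee_pos: [0.6605, -0.1508, 0.341]
ee_rot: [0.122, -3.133, -0.004]
wrist_force: [-1.4, 0.7, -0.5]
width: 0.0003
```

```bash
python3 - <<'E'
from h import *
s=arm.observe();print(s["time"],np.round(s["ee_pos"],4),np.round(s["ee_rot"],4),np.round(s["wrist_force"],2))
p=arm.snapshot("side");save(p,"side1");a=p["img"][:,:,::-1]
cv2.imwrite("pics/side1c.png",cv2.resize(a[130:290,220:400],None,fx=3.7,fy=3.7))
E
```

```text
3.55 [ 0.6605 -0.1508  0.341 ] [ 0.1222 -3.1331 -0.0036] [-1.39  0.67 -0.48]
```

View pics/side1c.png

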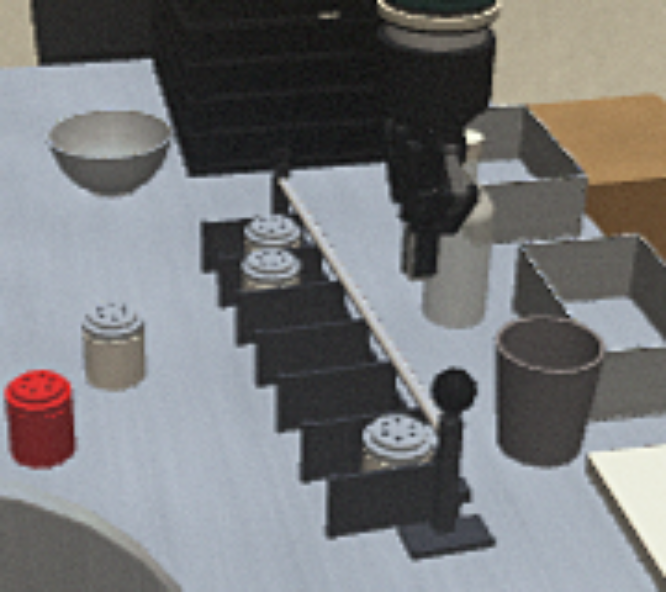

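The fingertips are shut and hover over gap 1 by the ball (ball at crop (455,390)). I go down next to the ball.

```bash
python3 -m jog '[[0.02,-0.3,0,0,0,0],[0.02,-0.3,-0.4,0,0,0],[0.02,-0.3,-0.71,0,0,0],[0.02,-0.3,-0.71,0,0,0],[0.02,-0.3,-0.71,0,0,0]]';python3 -m jog '[[0,0,-0.03,0,0,0],[0,0,-0.06,0,0,0],[0,0,-0.09,0,0,0],[0,0,-0.09,0,0,0]]'; python3 -c "
from rig import arm;s=arm.observe();print(s['ee_pos'],s['wrist_force'])"
```

```text
time: 4.22
ee_pos: [0.6642, -0.1814, 0.2763]
ee_rot: [-0.124, 3.136, -0.002]
wrist_force: [-0.1, 0.7, 0.4]
width: 0.0004
time: 4.72
ee_pos: [0.6628, -0.1814, 0.2643]
ee_rot: [0.124, -3.138, -0.0]
wrist_force: [-0.2, -0.4, -0.6]
width: 0.0003
[ 0.66284747 -0.1813788   0.26427914] [-0.18293798 -0.44139255 -0.59356326]
```

```bash
python3 -m jog '[[0,0,-0.02,0,0,0],[0,0,-0.04,0,0,0],[0,0,-0.06,0,0,0],[0,0,-0.06,0,0,0]]'; for i in 1; do python3 -m jog '[[0,0,-0.02,0,0,0],[0,0,-0.02,0,0,0]]';done;  python3 -c "
from rig import arm;s=arm.observe();print(s['ee_pos'],s['wrist_force'])"
```

```text
time: 5.22
ee_pos: [0.6629, -0.1814, 0.2583]
ee_rot: [0.124, -3.139, -0.0]
wrist_force: [0.4, 0.8, -0.0]
width: -0.0002
time: 5.48
ee_pos: [0.6631, -0.1815, 0.2566]
ee_rot: [-0.124, 3.139, -0.0]
wrist_force: [0.0, 0.4, 0.2]
width: 0.0
[ 0.66310388 -0.18145024  0.25663823] [0.03480494 0.39765874 0.24466323]
```

```bash
python3 -m jog '[[0,0,-0.01,0,0,0],[0,0,-0.02,0,0,0],[0,0,-0.02,0,0,0]]';  python3 -m jog '[[0,0,-0.01,0,0,0],[0,0,-0.01,0,0,0]]';  python3 -c "
from rig import arm;s=arm.observe();print(s['ee_pos'],s['wrist_force'])"
```

```text
time: 5.85
ee_pos: [0.6632, -0.1814, 0.2558]
ee_rot: [-0.124, 3.139, -0.0]
wrist_force: [-3.4, 0.7, 4.9]
width: -0.0
time: 6.1
ee_pos: [0.6632, -0.1814, 0.2556]
ee_rot: [-0.124, 3.138, -0.001]
wrist_force: [-3.3, 1.5, 7.9]
width: -0.0003
[ 0.663233   -0.18144296  0.25564028] [-3.32601476  1.46510254  7.936244  ]
```

```bash
python3 - <<'E'
from h import *
s=arm.observe();print(s["time"],np.round(s["ee_pos"],4),np.round(s["wrist_force"],2),np.round(s["moment"],3))
p=arm.snapshot("side");save(p,"side2");a=p["img"][:,:,::-1]
cv2.imwrite("pics/side2c.png",cv2.resize(a[170:280,290:390],None,fx=5.4,fy=5.4,interpolation=cv2.INTER_CUBIC))
p=arm.snapshot("wrist");save(p,"wrist2")
p=arm.snapshot("top");save(p,"top2");a=p["img"][:,:,::-1]
cv2.imwrite("pics/top2c.png",cv2.resize(a[130:230,280:390],None,fx=5,fy=5,interpolation=cv2.INTER_CUBIC))
s=arm.observe();print(s["time"],np.round(s["ee_pos"],4),np.round(s["wrist_force"],2),np.round(s["moment"],3))
E
```

```text
6.1 [ 0.6632 -0.1814  0.2556] [-3.33  1.47  7.94] [-0.016  0.53  -0.014]
6.25 [ 0.6632 -0.1815  0.2557] [-3.7   2.03  8.99] [ 0.036  0.566 -0.033]
```

View pics/side2c.png

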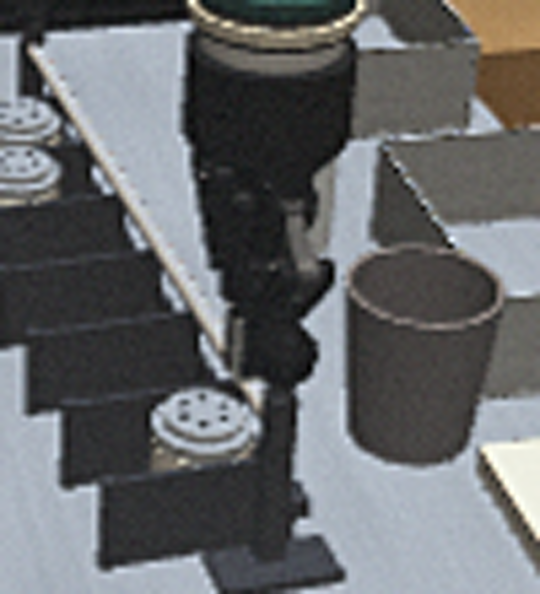

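View pics/wrist2.png

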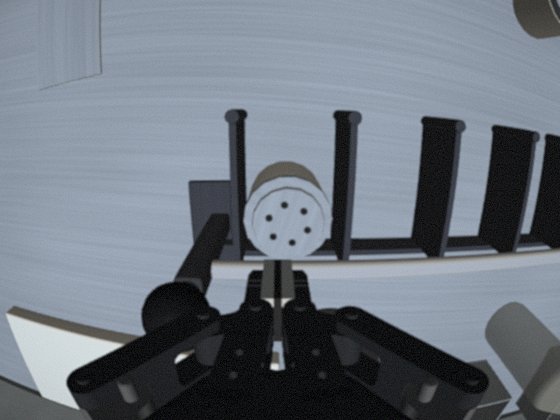

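View pics/top2c.png

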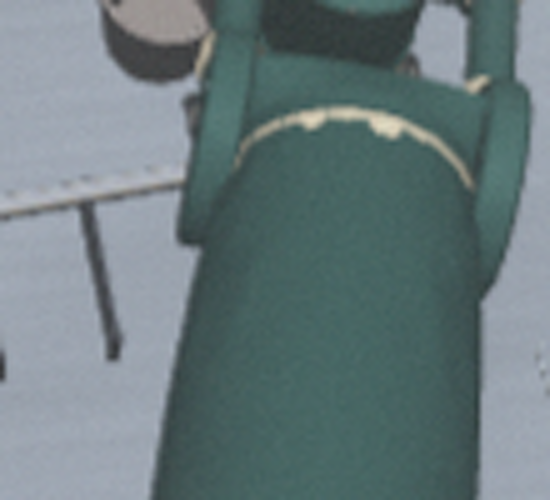

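The gripper's linkage (wrist picture around (200,315)) rests on the ball, not the fingertips on the rail. I back up and turn the jaws 90° so the linkage clears the ball.

```bash
python3 -m jog '[[0,0,0.2,0,0,0],[0,0,0.5,0,0,0],[0,0,0.5,0,0,0]]';  python3 -c "
from rig import arm;s=arm.observe();print(s['ee_pos'],s['wrist_force'],s['qpos'])"
```

```text
time: 6.62
ee_pos: [0.6646, -0.1819, 0.3081]
ee_rot: [-0.124, 3.132, -0.004]
wrist_force: [-0.2, 0.6, 1.0]
width: 0.0001
[ 0.66458677 -0.18191016  0.30811085] [-0.1532333   0.55282705  1.01710197] [-3.03320524e-01  3.56816770e-01  1.66713739e+00 -3.02393489e-08
  1.11015077e+00 -1.95306455e+00]
```

```bash
python3 -m jog '[[0,0,0,0,0,-0.11],[0,0,0,0,0,-0.22],[0,0,0,0,0,-0.33],[0,0,0,0,0,-0.44],[0,0,0,0,0,-0.55],[0,0,0,0,0,-0.66],[0,0,0,0,0,-0.77],[0,0,0,0,0,-0.88],[0,0,0,0,0,-1],[-0.01,-0.05,0,0,0,-1],[-0.01,-0.05,0,0,0,-1]]'; python3 -m jog '[[0,0,-0.2,0,0,0],[0,0,-0.4,0,0,0],[0,0,-0.46,0,0,0],[0,0,-0.46,0,0,0],[0,0,-0.48,0,0,0],[0,0,-0.48,0,0,0]]';  python3 - <<'E'
from h import *
s=arm.observe();print(s["time"],np.round(s["ee_pos"],4),np.round(s["ee_rot"],4),np.round(s["wrist_force"],2))
p=arm.snapshot("wrist");save(p,"wrist3")
E
```

```text
time: 8.0
ee_pos: [0.6618, -0.1869, 0.3032]
ee_rot: [-2.129, -2.31, 0.001]
wrist_force: [-0.2, -0.9, 0.9]
width: -0.0
time: 8.75
ee_pos: [0.6624, -0.1865, 0.2565]
ee_rot: [2.131, 2.307, 0.001]
wrist_force: [-1.3, 0.2, 1.5]
width: 0.0001
8.75 [ 0.6624 -0.1865  0.2565] [2.1310e+00 2.3066e+00 1.0000e-03] [-1.31  0.15  1.51]
```

View pics/wrist3.png

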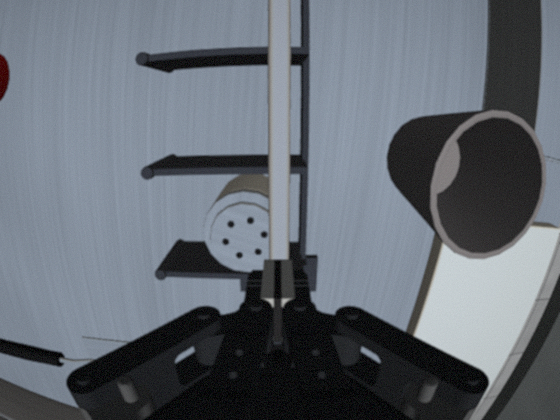

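The wrist picture shows the rail running straight out from the shut tips at (279,262), and the linkage is clear of the ball. I lower in small steps.

```bash
for i in 1; do python3 -m jog '[[0,0,-0.01,0,0,0],[0,0,-0.015,0,0,0]]';done;  python3 -c "
from rig import arm;s=arm.observe();print(s['ee_pos'],s['wrist_force'])"
```

```text
time: 9.05
ee_pos: [0.6624, -0.1865, 0.2548]
ee_rot: [2.131, 2.306, 0.001]
wrist_force: [0.1, 0.6, 3.5]
width: -0.0001
[ 0.66239885 -0.18650893  0.25483093] [0.12367432 0.5637008  3.45945933]
```

```bash
python3 -m jog '[[0,0,-0.01,0,0,0],[0,0,-0.01,0,0,0]]';  python3 -c "
from rig import arm;s=arm.observe();print(s['ee_pos'],s['wrist_force'])"
```

```text
time: 9.3
ee_pos: [0.6624, -0.1865, 0.2536]
ee_rot: [2.131, 2.307, 0.001]
wrist_force: [1.0, -0.4, 4.4]
width: -0.0
[ 0.66239899 -0.18649286  0.25363579] [ 1.01741445 -0.36778033  4.40717244]
```

About 4 N with 2–3 mm of sink. Now I slide along the rail.

```bash
python3 -m jog '[[-0.005,0.06,0,0,0,0],[-0.01,0.125,0,0,0,0],[-0.015,0.19,0,0,0,0],[-0.02,0.25,0,0,0,0],[-0.025,0.31,0,0,0,0],[-0.03,0.38,0,0,0,0]]'; python3 -m jog '[[-0.005,0.06,0,0,0,0],[-0.01,0.125,0,0,0,0],[-0.015,0.19,0,0,0,0],[-0.02,0.25,0,0,0,0],[-0.025,0.31,0,0,0,0],[-0.03,0.38,0,0,0,0]]'; python3 -c "
from rig import arm;s=arm.observe();print(s['ee_pos'],s['wrist_force'])"
```

```text
time: 10.05
ee_pos: [0.659, -0.148, 0.2532]
ee_rot: [2.132, 2.307, -0.0]
wrist_force: [0.2, -3.5, 5.2]
width: 0.0002
time: 10.8
ee_pos: [0.656, -0.1101, 0.2532]
ee_rot: [-2.132, -2.307, 0.0]
wrist_force: [0.5, -3.4, 4.6]
width: -0.0
[ 0.65599747 -0.11008488  0.25315636] [ 0.54718785 -3.36719995  4.63259701]
```

```bash
python3 -m jog '[[-0.005,0.06,0,0,0,0],[-0.01,0.125,0,0,0,0],[-0.015,0.19,0,0,0,0],[-0.02,0.25,0,0,0,0],[-0.025,0.31,0,0,0,0],[-0.03,0.38,0,0,0,0]]'; python3 -m jog '[[-0.005,0.06,0,0,0,0],[-0.01,0.125,0,0,0,0],[-0.015,0.19,0,0,0,0],[-0.02,0.25,0,0,0,0],[-0.025,0.31,0,0,0,0],[-0.03,0.38,0,0,0,0],[-0.03,0.38,0,0,0,0]]'; python3 -c "
from rig import arm;s=arm.observe();print(s['ee_pos'],s['wrist_force'])"
```

```text
time: 11.55
ee_pos: [0.653, -0.0721, 0.2531]
ee_rot: [-2.132, -2.307, 0.0]
wrist_force: [0.1, -3.9, 4.4]
width: 0.0001
time: 12.42
ee_pos: [0.65, -0.0335, 0.2531]
ee_rot: [-2.131, -2.307, -0.001]
wrist_force: [-0.4, -0.3, 3.9]
width: -0.0002
[ 0.64995815 -0.03345217  0.25312244] [-0.43797602 -0.29848836  3.93626284]
```

All three gaps were touched at 4–5 N. I lift, open the jaws to about 20 mm as a cradle, turn and go behind the shaker.

```bash
python3 -m jog '[[0,0,0.3,0,0,0],[-0.2,0,0.7,0,0,0],[-0.7,0.2,0.9,0,0,0.1],[-1,0.4,0.9,0,0,0.2],[-1,0.5,0.9,0,0,0.3],[-1,0.5,0.9,0,0,0.371],[-1,0.5,0.9,0,0,0.371]]' 0.235 20; python3 -m jog '[[-0.6,0.2,0,0,0,0],[-1,0.5,0,0,0,0],[-1,0.5,0,0,0,0]]'; python3 -m jog '[[-0.26,0.02,-0.2,0,0,0],[-0.26,0.02,-0.4,0,0,0],[-0.26,0.02,-0.4,0,0,0]]';python3 - <<'E'
from h import *
s=arm.observe();print(s["time"],np.round(s["ee_pos"],4),s["width"],rot(s["ee_rot"])[:,1].round(3))
p=arm.snapshot("wrist");save(p,"wrist4")
p=arm.snapshot("top");save(p,"top4")
E
```

```text
time: 13.3
ee_pos: [0.5493, 0.0162, 0.342]
ee_rot: [-1.38, -2.819, 0.0]
wrist_force: [1.0, 0.0, 0.6]
width: 0.0198
time: 13.68
ee_pos: [0.4473, 0.0667, 0.3417]
ee_rot: [-1.378, -2.819, 0.002]
wrist_force: [0.0, 0.1, -0.1]
width: 0.0201
time: 14.05
ee_pos: [0.4237, 0.0672, 0.3016]
ee_rot: [-1.38, -2.819, 0.003]
wrist_force: [-0.7, -0.3, -0.3]
width: 0.0199
14.05 [0.4237 0.0672 0.3016] 0.019912441252303674 [ 0.79   0.613 -0.003]
```

View pics/wrist4.png

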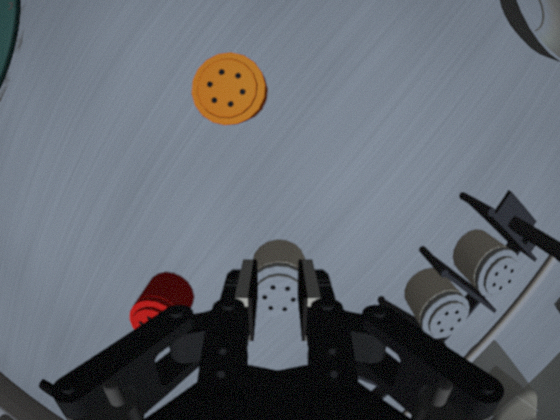

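The jaws straddle the shaker's axis (shaker at column 279), behind it on the push line. I descend, then push.

```bash
python3 -m jog '[[0,0.01,-0.4,0,0,0],[0,0.01,-0.8,0,0,0],[0,0.01,-0.8,0,0,0]]'; python3 -m jog '[[0,0,-0.2,0,0,0],[0,0,-0.4,0,0,0],[0,0,-0.4,0,0,0],[0,0,-0.4,0,0,0]]'; python3 -c "
from rig import arm;s=arm.observe();print(s['ee_pos'],s['wrist_force'])"
```

```text
time: 14.52
ee_pos: [0.4231, 0.0683, 0.2213]
ee_rot: [-1.378, -2.818, 0.005]
wrist_force: [0.5, 0.3, -0.2]
width: 0.0201
time: 15.02
ee_pos: [0.4254, 0.0686, 0.185]
ee_rot: [1.379, 2.82, 0.002]
wrist_force: [0.2, -0.0, 0.1]
width: 0.0202
[0.42542699 0.06864152 0.18499849] [ 0.15101098 -0.00568084  0.12638762]
```

```bash
python3 -m jog '[[0.04,-0.05,-0.03,0,0,0],[0.08,-0.1,-0.03,0,0,0],[0.11,-0.14,-0.03,0,0,0],[0.14,-0.18,-0.03,0,0,0],[0.17,-0.22,-0.03,0,0,0],[0.2,-0.26,-0.03,0,0,0],[0.23,-0.3,-0.03,0,0,0],[0.26,-0.335,-0.03,0,0,0],[0.29,-0.37,-0.03,0,0,0],[0.32,-0.41,-0.03,0,0,0],[0.35,-0.45,-0.03,0,0,0]]';python3 - <<'E'
from h import *
s=arm.observe();print(s["time"],np.round(s["ee_pos"],4),np.round(s["wrist_force"],2))
p=arm.snapshot("side");save(p,"side5");a=p["img"][:,:,::-1]
cv2.imwrite("pics/side5c.png",cv2.resize(a[130:290,200:380],None,fx=3.7,fy=3.7))
E
```

```text
time: 16.4
ee_pos: [0.4593, 0.0233, 0.1801]
ee_rot: [-1.379, -2.823, 0.0]
wrist_force: [-0.9, 1.1, -0.6]
width: 0.0202
16.4 [0.4593 0.0233 0.1801] [-0.89  1.12 -0.6 ]
```

View pics/side5c.png

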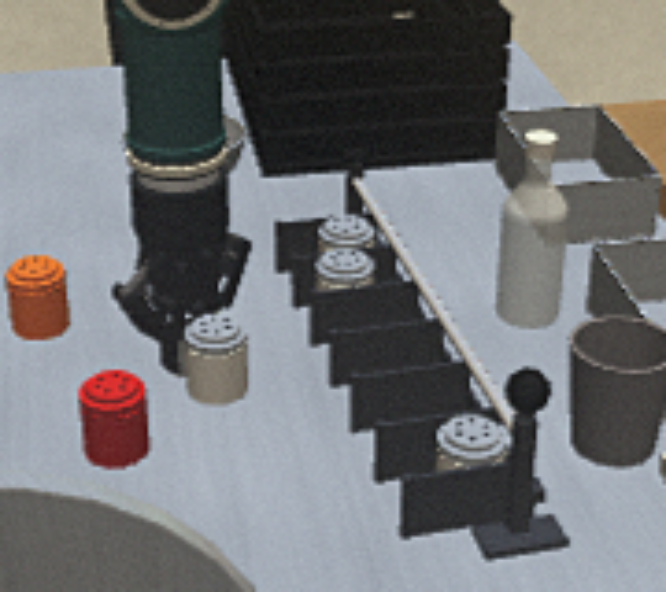

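The shaker (crop (217,358)) is upright and moving with the fingers. I continue.

```bash
python3 -m jog '[[0.03,-0.04,0,0,0,0],[0.06,-0.08,0,0,0,0],[0.09,-0.12,0,0,0,0],[0.12,-0.155,0,0,0,0],[0.15,-0.19,0,0,0,0],[0.18,-0.23,0,0,0,0],[0.21,-0.27,0,0,0,0],[0.24,-0.31,0,0,0,0],[0.27,-0.35,0,0,0,0],[0.3,-0.39,0,0,0,0],[0.33,-0.425,0,0,0,0],[0.35,-0.45,0,0,0,0]]'; python3 -m jog '[[-0.1,0.13,0,0,0,0],[-0.3,0.4,0,0,0,0],[-0.3,0.4,0.3,0,0,0],[-0.3,0.4,0.8,0,0,-0.1],[-0.3,0.4,0.8,0,0,-0.1]]'; python3 - <<'E'
from h import *
s=arm.observe();print(s["time"],np.round(s["ee_pos"],4),rot(s["ee_rot"])[:,1].round(3))
for n in("top","side"):
    p=arm.snapshot(n);save(p,n+"6")
    for m in arm.cut_out("shaker_mid",p):
        q=pts(p,m["mask"]);q=q[q[:,2]>.05]
        if len(q): print(n,m["bbox"],"c",np.round(cv2.minEnclosingCircle(q[:,:2].astype(np.float32))[0],4),q.mean(0).round(4))
a=cv2.imread("pics/top6.png");cv2.imwrite("pics/top6c.png",cv2.resize(a[100:320,180:400],None,fx=2.7,fy=2.7,interpolation=cv2.INTER_CUBIC))
E
```

```text
time: 17.95
ee_pos: [0.4943, -0.0217, 0.1802]
ee_rot: [1.38, 2.822, -0.0]
wrist_force: [-1.8, 1.2, -0.5]
width: 0.0201
time: 18.58
ee_pos: [0.4658, 0.0192, 0.2644]
ee_rot: [1.592, 2.699, 0.007]
wrist_force: [1.1, -0.4, -0.2]
width: 0.0203
18.575 [0.4658 0.0192 0.2644] [0.875 0.484 0.008]
top [307.2, 257.5, 10.9, 13.1] c [ 0.3749 -0.0577] [ 0.3915 -0.0803  0.0627]
top [227.6, 279.9, 11.9, 23.9] c [0.3383 0.1271] [0.3379 0.1313 0.0589]
side [218.4, 229.3, 20.7, 28.5] c [ 0.3941 -0.0815] [ 0.3944 -0.0827  0.0565]
side [265.7, 221.7, 14.6, 24.6] c [ 0.5161 -0.0535] [ 0.515  -0.0578  0.0567]
side [204.6, 202.5, 12.5, 20.0] c [0.3398 0.1134] [0.3399 0.1114 0.0564]
```

View pics/top6c.png

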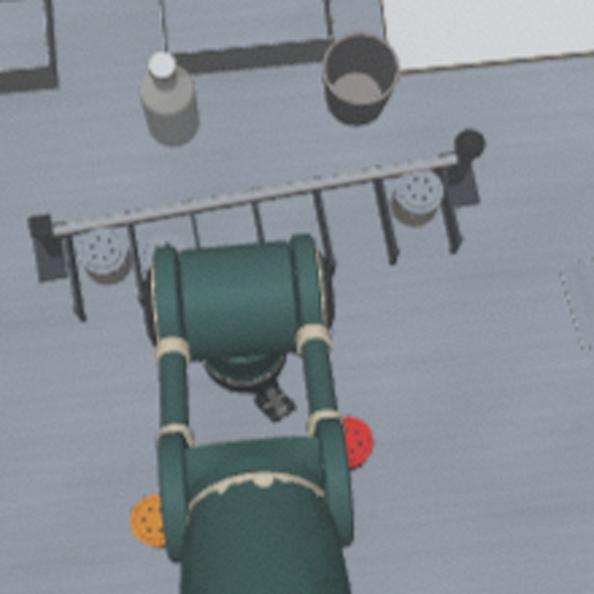

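Side view puts the shaker upright at about (0.516,-0.045), in front of gap 3 (rack y ≈ -0.03). Now I go behind it with the jaws along the rack's y.

```bash
python3 -m jog '[[-0.05,-0.1,0,0,0,0.11],[-0.09,-0.3,0,0,0,0.22],[-0.09,-0.5,0,0,0,0.33],[-0.09,-0.73,0,0,0,0.44],[-0.09,-0.73,0,0,0,0.55],[-0.09,-0.73,0,0,0,0.66],[-0.09,-0.73,0,0,0,0.729],[-0.09,-0.73,0,0,0,0.729]]'; python3 - <<'E'
from h import *
s=arm.observe();print(s["time"],np.round(s["ee_pos"],4),rot(s["ee_rot"])[:,1].round(3))
p=arm.snapshot("wrist");save(p,"wrist7")
p=arm.snapshot("side");save(p,"side7")
for m in arm.cut_out("shaker_mid",p):
        q=pts(p,m["mask"]);q=q[q[:,2]>.05]
        if len(q): print(m["bbox"],"c",np.round(cv2.minEnclosingCircle(q[:,:2].astype(np.float32))[0],4),q.mean(0).round(4))
E
```

```text
time: 19.77
ee_pos: [0.4542, -0.0543, 0.2585]
ee_rot: [0.122, -3.136, -0.001]
wrist_force: [0.2, 0.3, 0.0]
width: 0.0195
19.775 [ 0.4542 -0.0543  0.2585] [-0.078  0.997  0.001]
[221.1, 228.0, 17.5, 28.6] c [ 0.395 -0.077] [ 0.3958 -0.0814  0.0567]
[201.4, 200.3, 18.9, 21.9] c [0.3383 0.1192] [0.3395 0.1143 0.0564]
```

View pics/wrist7.png

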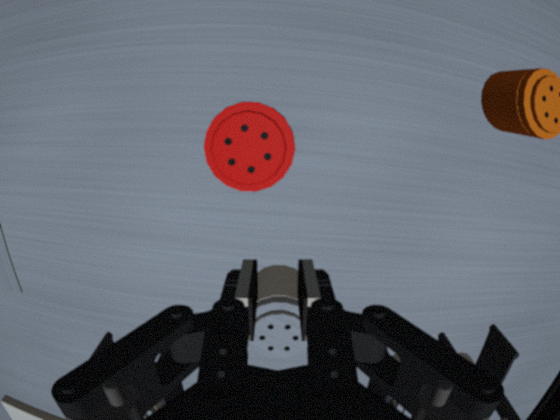

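The shaker is at column 278, on the jaw centreline, which is at rack y = -33 mm. I descend and push straight in.

```bash
python3 -m jog '[[0,0,-0.3,0,0,0],[0,0,-0.6,0,0,0],[0,0,-0.77,0,0,0],[0,0,-0.77,0,0,0],[0,0,-0.77,0,0,0]]';python3 -m jog '[[0.05,0.004,0,0,0,0],[0.1,0.008,0,0,0,0],[0.15,0.012,0,0,0,0],[0.2,0.016,0,0,0,0],[0.25,0.02,0,0,0,0],[0.29,0.023,0,0,0,0],[0.33,0.026,0,0,0,0],[0.37,0.029,0,0,0,0],[0.41,0.032,0,0,0,0],[0.45,0.035,0,0,0,0],[0.49,0.039,0,0,0,0],[0.53,0.042,0,0,0,0]]'; python3 - <<'E'
from h import *
s=arm.observe();print(s["time"],np.round(s["ee_pos"],4),np.round(s["wrist_force"],2))
p=arm.snapshot("wrist");save(p,"wrist8")
p=arm.snapshot("side");save(p,"side8");a=p["img"][:,:,::-1]
cv2.imwrite("pics/side8c.png",cv2.resize(a[130:290,200:380],None,fx=3.7,fy=3.7))
E
```

```text
time: 20.55
ee_pos: [0.4555, -0.0545, 0.1837]
ee_rot: [-0.123, 3.138, -0.0]
wrist_force: [-0.0, -0.7, 1.2]
width: 0.0203
time: 22.05
ee_pos: [0.5083, -0.0502, 0.1831]
ee_rot: [0.124, -3.139, -0.0]
wrist_force: [-1.4, -0.4, -0.8]
width: 0.0199
22.05 [ 0.5083 -0.0502  0.1831] [-1.44 -0.41 -0.75]
```

View pics/wrist8.png

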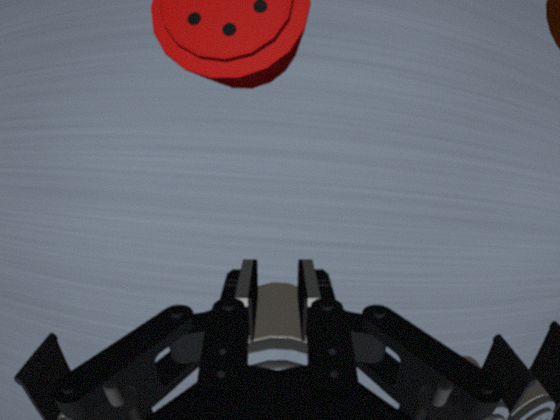

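View pics/side8c.png

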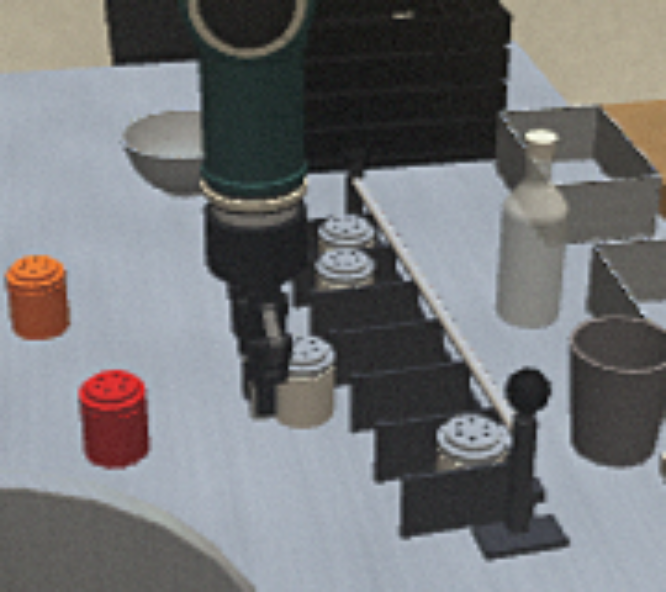

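```bash
python3 -m jog '[[0.03,0.0025,0,0,0,0],[0.06,0.005,0,0,0,0],[0.09,0.0075,0,0,0,0],[0.12,0.01,0,0,0,0],[0.15,0.0125,0,0,0,0],[0.18,0.015,0,0,0,0],[0.21,0.0175,0,0,0,0],[0.24,0.02,0,0,0,0],[0.27,0.0225,0,0,0,0],[0.3,0.025,0,0,0,0],[0.33,0.0275,0,0,0,0]]'; python3 -m jog '[[0.03,0.0025,0,0,0,0],[0.06,0.005,0,0,0,0],[0.09,0.0075,0,0,0,0],[0.12,0.01,0,0,0,0]]'; python3 -c "
from rig import arm;s=arm.observe();print(s['ee_pos'],s['wrist_force'])"
```

```text
time: 23.52
ee_pos: [0.5412, -0.0475, 0.1832]
ee_rot: [0.124, -3.139, -0.0]
wrist_force: [-2.6, -0.9, 2.0]
width: 0.0201
time: 24.02
ee_pos: [0.5533, -0.0465, 0.1832]
ee_rot: [-0.124, 3.139, -0.0]
wrist_force: [-2.7, -0.2, 2.4]
width: 0.0207
[ 0.55327151 -0.04647118  0.18318296] [-2.73711998 -0.23865106  2.43876479]
```

```bash
python3 - <<'E'
from h import *
s=arm.observe();print(s["time"],np.round(s["ee_pos"],4),np.round(s["wrist_force"],2))
p=arm.snapshot("side");save(p,"side9");a=p["img"][:,:,::-1]
cv2.imwrite("pics/side9c.png",cv2.resize(a[160:260,240:350],None,fx=5.5,fy=5.5,interpolation=cv2.INTER_CUBIC))
p=arm.snapshot("wrist");save(p,"wrist9")
E
```

```text
24.025 [ 0.5533 -0.0465  0.1832] [-2.74 -0.24  2.44]
```

View pics/side9c.png

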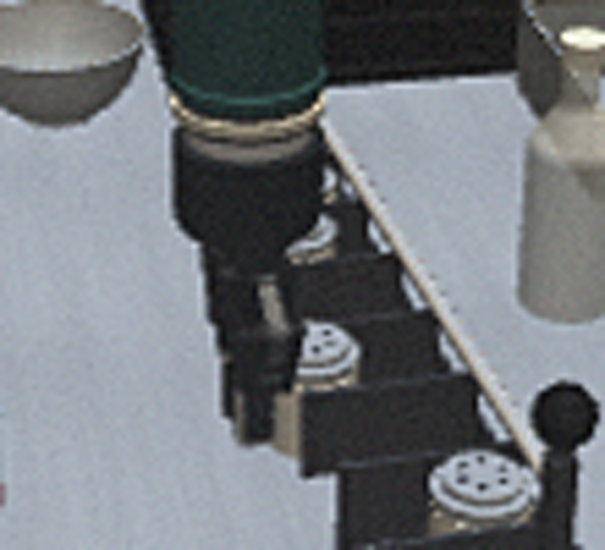

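View pics/wrist9.png

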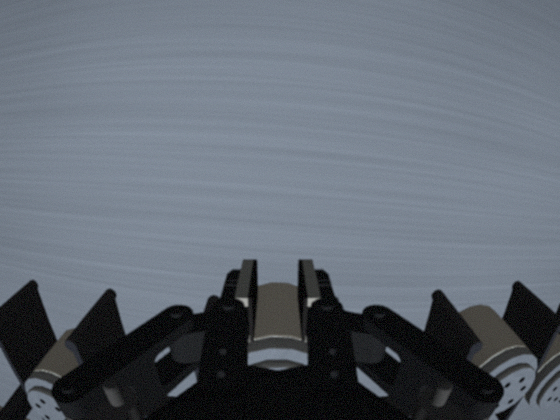

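```bash
python3 -m jog '[[0.03,0.0025,0,0,0,0],[0.06,0.005,0,0,0,0],[0.09,0.0075,0,0,0,0]]'; python3 -m jog '[[0.03,0.0025,0,0,0,0],[0.06,0.005,0,0,0,0],[0.09,0.0075,0,0,0,0],[0.09,0.0075,0,0,0,0]]'; python3 -c "
from rig import arm;s=arm.observe();print(s['ee_pos'],s['wrist_force'])"
```

```text
time: 24.5
ee_pos: [0.5623, -0.0457, 0.1831]
ee_rot: [-0.124, 3.139, 0.0]
wrist_force: [-2.4, 0.4, -0.2]
width: 0.0197
time: 25.0
ee_pos: [0.5675, -0.0453, 0.1822]
ee_rot: [0.126, -3.127, -0.0]
wrist_force: [-18.0, -3.7, 12.2]
width: 0.0197
[ 0.56747749 -0.0453219   0.18222284] [-17.98134644  -3.66644643  12.18927494]
```

The gripper met the divider noses (18 N). By then the shaker should be about 31 mm in. I back straight out and check.

```bash
python3 -m jog '[[-0.05,-0.004,0,0,0,0],[-0.15,-0.012,0,0,0,0],[-0.4,-0.03,0,0,0,0],[-0.7,-0.055,0,0,0,0],[-0.7,-0.055,0.4,0,0,0],[-0.7,-0.055,0.8,0,0,0]]'; python3 -m jog '[[0,0.3,0.4,0,0,0],[-0.3,0.8,0.8,0,0,0],[-0.5,1,0.8,0,0,0],[-0.5,1,0.8,0,0,0]]'; python3 -m jog '[[0,0.5,0,0,0,0],[0,1,0,0,0,0],[0,1,0,0,0,0]]'; python3 -m jog '[[0,0.5,0,0,0,0],[0,1,0,0,0,0],[0,1,0,0,0,0]]';python3 - <<'E'
from h import *
o=np.array([.6478,-.0055]);th=np.radians(4.5);ex=np.array([np.cos(th),np.sin(th)]);ey=np.array([-ex[1],ex[0]])
s=arm.observe();print(s["time"],np.round(s["ee_pos"],4),np.round(s["wrist_force"],2))
p=arm.snapshot("top");save(p,"top10")
for t in("shaker_mid","parked_a_mid"):
  for m in arm.cut_out(t,p):
    q=pts(p,m["mask"]);q=q[q[:,2]>.05]
    if len(q):
        c=np.array(cv2.minEnclosingCircle(q[:,:2].astype(np.float32))[0])
        for v in(c,q.mean(0)[:2]): d=v-o;print(t,np.round(m["bbox"]),v.round(4),"rack",(d@ex).round(4),(d@ey).round(4),"z",q[:,2].mean().round(4))
a=p["img"][:,:,::-1];cv2.imwrite("pics/top10c.png",cv2.resize(a[100:320,180:400],None,fx=2.7,fy=2.7,interpolation=cv2.INTER_CUBIC))
p=arm.snapshot("side");save(p,"side10");a=p["img"][:,:,::-1]
cv2.imwrite("pics/side10c.png",cv2.resize(a[150:300,180:380],None,fx=4,fy=4,interpolation=cv2.INTER_CUBIC))
E
```

```text
time: 25.75
ee_pos: [0.5005, -0.0505, 0.2637]
ee_rot: [-0.124, 3.139, 0.0]
wrist_force: [0.4, 0.4, 0.9]
width: 0.0196
time: 26.25
ee_pos: [0.4502, 0.0509, 0.3443]
ee_rot: [-0.128, 3.136, 0.001]
wrist_force: [0.7, 0.3, 0.2]
width: 0.0202
time: 26.62
ee_pos: [0.4516, 0.1515, 0.3431]
ee_rot: [-0.13, 3.138, 0.001]
wrist_force: [-0.1, -0.3, -0.2]
width: 0.0202
time: 27.0
ee_pos: [0.4517, 0.2509, 0.3429]
ee_rot: [-0.128, 3.138, 0.0]
wrist_force: [-0.5, -0.3, 0.3]
width: 0.0204
27.0 [0.4517 0.2509 0.3429] [-0.47 -0.33  0.32]
shaker_mid [228. 280.  15.  22.] [0.3385 0.1242] rack -0.2982 0.1535 z 0.0587
shaker_mid [228. 280.  15.  22.] [0.3384 0.1232] rack -0.2983 0.1526 z 0.0587
shaker_mid [298. 256.  22.  16.] [ 0.3951 -0.0711] rack -0.2571 -0.0456 z 0.0581
shaker_mid [298. 256.  22.  16.] [ 0.3948 -0.071 ] rack -0.2574 -0.0455 z 0.0581
shaker_mid [279. 183.  22.  21.] [ 0.5986 -0.0398] rack -0.0517 -0.0303 z 0.0584
shaker_mid [279. 183.  22.  21.] [ 0.5979 -0.0395] rack -0.0525 -0.0299 z 0.0584
parked_a_mid [210. 180.  18.  25.] [0.6135 0.1543] rack -0.0216 0.162 z 0.0589
parked_a_mid [210. 180.  18.  25.] [0.6125 0.1538] rack -0.0227 0.1616 z 0.0589
```

View pics/top10c.png

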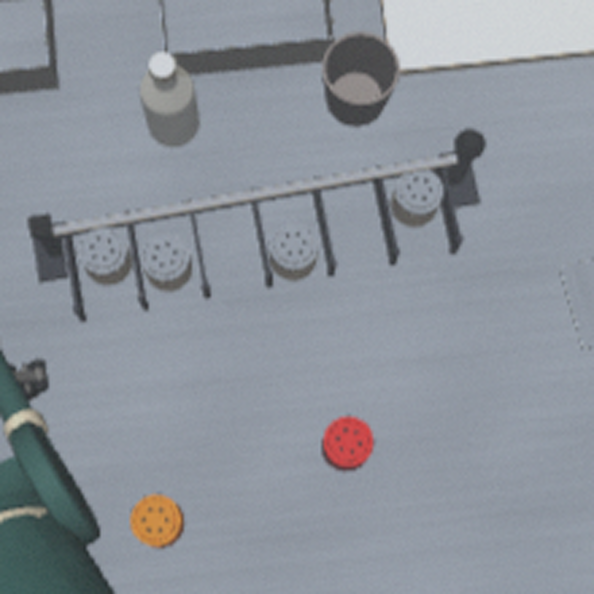

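View pics/side10c.png

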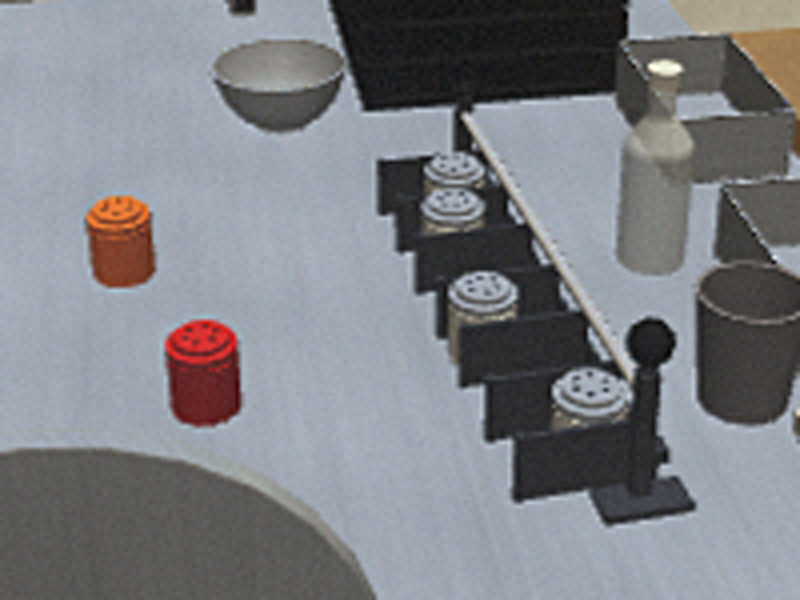

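Shaker is upright in gap 3, centre about 28 mm past the front ends (25 needed). I want more margin, so I nudge it about 8 mm deeper with the fingers shut, which is narrower and clears the noses.

```bash
python3 -m jog '[[0,-0.5,0,0,0,0],[0,-1,0,0,0,0],[0,-1,0,0,0,0]]' 0 20; python3 -m jog '[[0,-0.5,0,0,0,0],[0,-1,0,0,0,0],[0,-1,0,0,0,0]]'; python3 -m jog '[[0.2,-0.5,0,0,0,0],[0.5,-0.98,-0.2,0,0,0],[0.5,-0.98,-0.6,0,0,0],[0.5,-0.98,-0.8,0,0,0],[0.5,-0.98,-0.8,0,0,0]]';  python3 -m jog '[[0,0,-0.4,0,0,0],[0,0,-0.75,0,0,0],[0,0,-0.75,0,0,0],[0,0,-0.75,0,0,0]]';python3 - <<'E'
from h import *
s=arm.observe();print(s["time"],np.round(s["ee_pos"],4),np.round(s["wrist_force"],2),rot(s["ee_rot"])[:,1].round(3))
p=arm.snapshot("wrist");save(p,"wrist11")
E
```

```text
time: 27.58
ee_pos: [0.4508, 0.1458, 0.3429]
ee_rot: [0.115, -3.139, 0.002]
wrist_force: [-0.1, -0.1, 0.0]
width: -0.0003
time: 27.95
ee_pos: [0.4509, 0.0469, 0.3432]
ee_rot: [-0.115, 3.139, -0.001]
wrist_force: [0.1, 0.1, 0.2]
width: -0.0002
time: 28.58
ee_pos: [0.5001, -0.0478, 0.2611]
ee_rot: [0.123, -3.135, -0.002]
wrist_force: [-0.5, 0.3, 0.3]
width: -0.0001
time: 29.08
ee_pos: [0.5022, -0.0482, 0.19]
ee_rot: [-0.124, 3.136, -0.001]
wrist_force: [0.3, -0.9, -0.1]
width: -0.0003
29.075 [ 0.5022 -0.0482  0.19  ] [ 0.27 -0.88 -0.1 ] [-0.079  0.997 -0.   ]
```

View pics/wrist11.png

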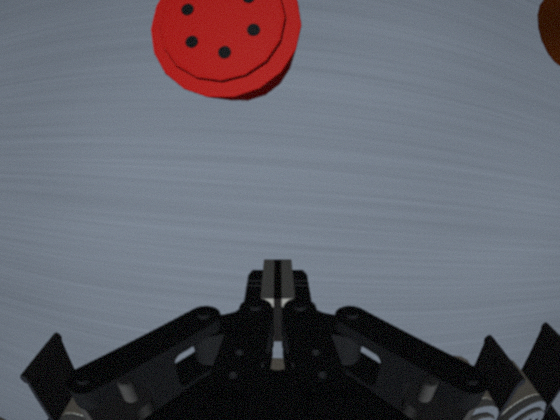

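```bash
python3 -m jog '[[0.1,0.008,0,0,0,0],[0.2,0.016,0,0,0,0],[0.3,0.024,0,0,0,0],[0.4,0.032,0,0,0,0],[0.48,0.038,0,0,0,0],[0.53,0.042,0,0,0,0],[0.56,0.044,0,0,0,0],[0.59,0.046,0,0,0,0],[0.62,0.049,0,0,0,0]]'; python3 -m jog '[[0.02,0.002,0,0,0,0],[0.04,0.003,0,0,0,0]]'; python3 -c "
from rig import arm;s=arm.observe();print(s['ee_pos'],s['wrist_force'])"
```

```text
time: 30.25
ee_pos: [0.563, -0.0436, 0.1881]
ee_rot: [0.124, -3.139, -0.0]
wrist_force: [-0.6, -0.9, 1.3]
width: 0.0002
time: 30.5
ee_pos: [0.5667, -0.0433, 0.1879]
ee_rot: [0.124, -3.138, -0.0]
wrist_force: [-1.9, -0.9, -0.5]
width: 0.0002
[ 0.56671658 -0.04329204  0.18794319] [-1.87613434 -0.93525772 -0.53033256]
```

```bash
python3 -m jog '[[0.02,0.002,0,0,0,0],[0.04,0.003,0,0,0,0]]'; python3 -m jog '[[0.02,0.002,0,0,0,0],[0.03,0.003,0,0,0,0]]';  python3 -c "
from rig import arm;s=arm.observe();print(s['ee_pos'],s['wrist_force'])"
```

```text
time: 30.75
ee_pos: [0.5711, -0.043, 0.1881]
ee_rot: [0.124, -3.139, -0.0]
wrist_force: [-1.2, -0.3, -0.5]
width: 0.0002
time: 31.0
ee_pos: [0.5742, -0.0426, 0.1881]
ee_rot: [-0.124, 3.139, 0.0]
wrist_force: [-1.1, 0.8, -0.2]
width: -0.0002
[ 0.57421557 -0.04263814  0.18813876] [-1.05886442  0.82404319 -0.15305257]
```

```bash
python3 -m jog '[[-0.05,-0.004,0,0,0,0],[-0.15,-0.012,0,0,0,0],[-0.4,-0.03,0,0,0,0],[-0.7,-0.055,0,0,0,0],[-0.7,-0.055,0.4,0,0,0],[-0.7,-0.055,0.8,0,0,0]]'; python3 -m jog '[[0,0.3,0.4,0,0,0],[-0.3,0.8,0.8,0,0,0],[-0.5,1,0.8,0,0,0],[-0.5,1,0.8,0,0,0]]'; python3 -m jog '[[0,0.5,0,0,0,0],[0,1,0,0,0,0],[0,1,0,0,0,0]]'; python3 -m jog '[[0,0.5,0,0,0,0],[0,1,0,0,0,0],[0,1,0,0,0,0]]';python3 - <<'E'
from h import *
o=np.array([.6478,-.0055]);th=np.radians(4.5);ex=np.array([np.cos(th),np.sin(th)]);ey=np.array([-ex[1],ex[0]])
s=arm.observe();print(s["time"],np.round(s["ee_pos"],4),np.round(s["wrist_force"],2))
p=arm.snapshot("top");save(p,"top12")
for t in("shaker_mid","bowl_rim","squeeze"):
  for m in arm.cut_out(t,p):
    q=pts(p,m["mask"]);q=q[q[:,2]>.05] if t[1]=="h" else q
    if len(q):
        v=q.mean(0)[:2];d=v-o;print(t,np.round(m["bbox"]),v.round(4),"rack",(d@ex).round(4),(d@ey).round(4),"z",q[:,2].mean().round(4))
a=p["img"][:,:,::-1];cv2.imwrite("pics/top12c.png",cv2.resize(a[100:320,180:400],None,fx=2.7,fy=2.7,interpolation=cv2.INTER_CUBIC))
p=arm.snapshot("side");save(p,"side12");a=p["img"][:,:,::-1]
cv2.imwrite("pics/side12c.png",cv2.resize(a[150:300,180:380],None,fx=4,fy=4,interpolation=cv2.INTER_CUBIC))
E
```

```text
time: 31.75
ee_pos: [0.5025, -0.0482, 0.2684]
ee_rot: [0.123, -3.137, -0.001]
wrist_force: [1.4, 0.4, 0.1]
width: 0.0
time: 32.25
ee_pos: [0.4524, 0.053, 0.349]
ee_rot: [-0.128, 3.137, 0.0]
wrist_force: [0.2, -0.5, -0.4]
width: -0.0003
time: 32.62
ee_pos: [0.454, 0.1535, 0.3478]
ee_rot: [0.13, -3.139, -0.001]
wrist_force: [0.6, -1.2, 0.2]
width: 0.0003
time: 33.0
ee_pos: [0.4544, 0.2529, 0.3477]
ee_rot: [0.128, -3.139, 0.0]
wrist_force: [-0.8, 0.2, -0.3]
width: 0.0002
33.0 [0.4544 0.2529 0.3477] [-0.81  0.16 -0.32]
shaker_mid [227. 281.  20.  22.] [0.3378 0.1244] rack -0.2988 0.1538 z 0.0589
shaker_mid [297. 254.  22.  16.] [ 0.3949 -0.0711] rack -0.2572 -0.0456 z 0.0583
shaker_mid [277. 178.  21.  26.] [ 0.608  -0.0379] rack -0.0422 -0.0292 z 0.0583
bowl_rim [125. 248.  30.  25.] [0.4581 0.3824] rack -0.1587 0.4016 z 0.0314
squeeze [234. 118.  22.  34.] [0.7475 0.0704] rack 0.1054 0.0678 z 0.1039
squeeze [191. 155. 166.  58.] [ 0.6368 -0.0211] rack -0.0122 -0.0146 z 0.0492
```

View pics/top12c.png

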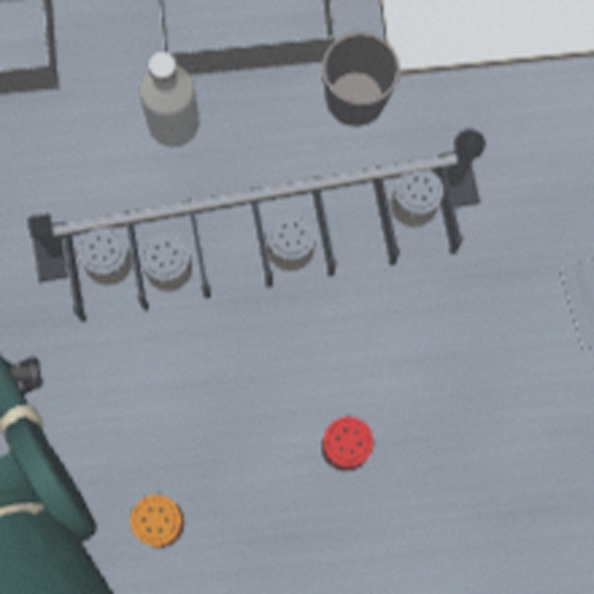

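View pics/side12c.png

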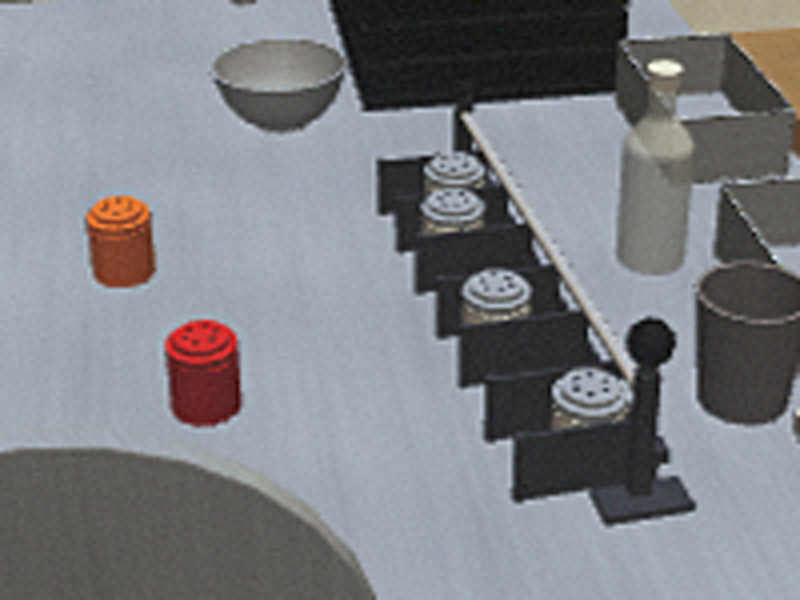

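The shaker stands upright in gap 3 at crop (291,240) in the top view, 38 mm past the front ends. Everything else looks unmoved, and the arm touches nothing. I hand in.

```bash
python3 -c "
from rig import arm;print(arm.sign_off())"
```

```text
the job is handed in; nothing more can be done
None
```

The job is handed in. The white shaker stands upright in the third gap counted from the black ball, and the robot touches nothing. The clock read about 33 s of the 64 s allowed.

- **Rail:** I ran the shut fingertips along the sprung rail from beside the ball post over gaps 1, 2 and 3. The downward force was 4–5 N and the rail sank 2–3 mm.
- **Push:** I slid the shaker across in two pushes and never lifted it, then nudged it about 10 mm deeper for margin. The last top picture puts its centre about 38 mm past the front ends (25 needed).
- **Other things:** In the last top and side pictures, the other shakers, the bowl, the bottle and the cup look unmoved. The turner was outside the cropped views I checked at the end; the arm never went near it.

Two contacts did not go as planned:
- **Ball:** On my first descent the gripper's linkage rested on the ball at about 9 N, so I backed off, turned the jaws 90° and restarted the stroke.
- **Divider noses:** At the end of the main push the wrist force rose to about 18 N, most likely the gripper meeting the divider noses. I backed out straight away.

Two measurements disagreed slightly: the shaker's y position in the rack came out as -29 to -30 mm from the top camera but -33 mm from the arm's pose. Both lie inside the gap.

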